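Load the slide carrier under the scanning bridge

TASK

Load the slide scanner: with the fingertips, push the slide carrier flat along the stage, in between the guide rails and under the low bridge, until it is fully home against the end stop, then swing the retaining gate fully shut behind it. Only push: the carrier is never picked up or tipped, and the things standing around the stage are left where they are.

Things in the scene. Friction and masses are not known exactly. Their poses are not given: they have to be found in the camera images.
- stage: Fixed slide-scanning stage: base plate 347 x 160 x 6 mm (x -265..+82, y -80..+80). Origin: underside of the plate, right below the centre of the carrier when home. +x: along the channel, the way in; +y: to its left, away from the gate pivot; z up. Plate top at z 6. x < -80 is the bare loading area. The end stop's rubber buffers face -x at x = +64
- mouth (a point): Centre of the channel mouth, on the plate's top, at stage x -61 mm. Guide rails 12 mm high: inner faces at stage y = +/-44.5 mm from x -40 to the end stop; flared lead-ins widen to about y = +/-55 mm at the mouth. Axes as the stage
- bridge (a point): Middle of the underside of the low white bridge, 21 mm above the worktop (15 mm above the plate). Two cross-bars span stage x -28..+28 mm and all the channel's width, top 31 mm above the worktop; on them stands the black scanning head, x -15..+15, y -31..+31 mm, up to 69 mm above the worktop
- carrier: Loose flat grey carrier with four glass microscope slides in its top, 128 (x) x 86 (y) x 12 mm, about 140 g. Origin: centre of its underside. Starts on the loading area, a little off-centre and askew, its x roughly along the stage's x. Home: leading edge on the stop, origin at stage x 0, y 0, z 6 mm, trailing edge at x -64, 36 mm before the bridge; 1.5 mm play to each rail, 3 mm headroom
- gate (a joint): Angle of the retaining gate, rad: 0 = shut across the mouth behind the carrier; grows as it swings out and back (limit 2.2). Starts wide open. At angle a it points to (-sin a, cos a) in the stage's x, y. No spring: stays where left; about 0.5 N at the knob moves it. Shut, its face stands 1.5 mm behind the trailing edge of a carrier that is home
- gate_pivot (a point): Vertical pivot of the gate, at stage x -71.5, y -66 mm, 9 mm above the worktop. The gate is a level aluminium bar, 12 mm wide, 9 mm high (9 to 18 mm above the worktop), reaching 90 mm from here; hub radius 8 mm
- gate_knob (a point): Middle of the upright black finger knob on the gate bar: 14 mm diameter, 17 to 45 mm above the worktop, this point at 31 mm; 82 mm from the pivot. Moves with the gate
- slide_case: Bystander: closed white slide box 93 x 100 x 46 mm beside the loading area, on the far side from the robot; origin at the centre of its underside. Leave alone. (A white bench analyser 335 mm tall stands fixed beyond the loading end: its front face at world x 0.51 m, its right side at world y 0.44 m. Keep the arm clear of it)
- flat_carton: Bystander: flat white carton 90 x 125 x 27 mm beside the bridge, on the far side from the robot; origin at the centre of its underside. Leave alone. (A beige centrifuge 205 mm tall stands fixed to the right of the stage: front at world x 0.58 m, left side at world y -0.05 m)
- open_tray: Bystander: shallow open white tray 78 x 138 x 30 mm on the robot's side of the stage's stop end; origin at the centre of its underside. Leave alone

How it is judged:
On the way, in this order (a step that is already met when the one before it is completed fails the run):
1. the carrier is under the bridge, within 12 mm of home (x of carrier in the frame of stage above -0.012 m and z of carrier in the frame of stage below 0.009 m), for 0.1 s.
2. the gate is shut behind it (value of joint gate below 0.06 rad and x of carrier in the frame of stage above -0.004 m), for 0.1 s.
At the end, for the whole second after the job is handed in: The carrier lies flat on the stage plate between the rails under the bridge, within 4 mm of home against the end stop and square to the rails, at rest, and the gate is shut behind it (within 0.06 rad) (all of step 2 and x of carrier in the frame of stage below 0.004 m and y of carrier in the frame of stage between -0.004 and 0.004 m and z of carrier in the frame of stage below 0.008 m and angle between the x axis of carrier and the x axis of stage, either way round below 0.05 rad and angle between carrier's own z axis and vertical below 0.03 rad and linear speed of carrier below 0.01 m/s); the robot touches nothing.
It fails at once if the carrier is picked up: more than 8 mm off the stage plate (z of carrier in the frame of stage above 0.014 m).
It fails at once if the carrier is tipped by more than about 6 degrees (angle between carrier's own z axis and vertical above 0.1 rad).
It fails at once if the slide case is moved by more than 15 mm (distance of slide_case from where it was at the start of the episode above 0.015 m).
It fails at once if the flat carton is moved by more than 15 mm (distance of flat_carton from where it was at the start of the episode above 0.015 m).
It fails at once if the open tray is moved by more than 15 mm (distance of open_tray from where it was at the start of the episode above 0.015 m).
It also fails if it takes over 61 s, if anything falls off the work surface, if the arm or the gripper's body presses on something with over 40 N, if the wrist force passes 120 N, or if a joint passes its speed limit or range.

ROBOT

A 6-joint arm with a two-finger parallel gripper is mounted at the origin on a cart in front of the work surface, level with it; the furniture and walls round the work are solid. World frame = base frame: x ahead of the robot, y to its left, z up, the work surface at z = 0. Lengths are in m, angles in rad, forces in N, time in s.
With the tool pointing down it reaches from about 0.325 to 0.775 m from the base axis. Payload 5.5 kg.
Tool frame: the origin (TCP) lies midway between the tips of the shut fingers; the grasp point (between the pads) lies 19 mm behind it; z points along the fingers, y is the line along which they close (so a half turn about z gives the same grasp; the last joint's range is limited). The gripper opens to 88 mm and grips with 3 to 60 N. Pads are 20 mm wide; open, the fingers measure 115 mm over their backs; the gripper's body (75 mm by 178 mm) begins 61 mm behind the grasp point.
Start: joints at [-1.19, 0.091, 1.231, -0, 1.82, -0.057], TCP at [0.254, -0.543, 0.223] pointing down, gripper open.
Joint ranges: [-2.87, 2.87], [-0.86, 2.18], [0.17, 2.46], [-1.51, 4.65], [0.06, 2.69], [-2.65, 2.65]. Speed limits (rad/s): [2.57, 2.57, 3.01, 3.14, 3.14, 3.14].

INTERFACE

Orientations are given as a unit quaternion [x, y, z, w].
In Python, from workcell import ctrl gives the robot as it stands. The module is installed in compiled form; this text tells all that it offers.
- The arm moves only by the shell command python3 -m handwheel 'ROWS' [FORCE]. ROWS is JSON, a list of rows, each a list of 7 numbers: the turn, a rotation vector about the tool's x, y, z in degrees, then the shift along the tool's x, y, z in cm, then the closure, from 0 (fully open) to 1 (shut). A call has 1 to 8 rows; each row is the pose to reach, as a shift and turn from the pose commanded when the call began, along the tool's axes at that moment; what a row does not reach only later rows make up. A row lasts 1/8 s, in which the tool goes at most 62.5 mm and 10.7 degrees, less where a joint would pass 70% of its speed; a pose out of reach is approached as far as the arm can. A call with a gripper value outside its range is refused whole. The fingers move at their own pace and stop on an object; FORCE is the grip in N (left out, the last holds). Time passes only in rows, so rows that repeat a pose let the fingers close. It gives the time, the measured TCP pose, the force, the opening and the grip force at its end, in the units of the state.
- ctrl.observe(): the state, without advancing time (a new reading comes with each control period).
- ctrl.grab_frame(name): name is "scene" or "side" or "wrist"; returns a dict with "color" (480x640x3 uint8, blue, green, red), "mtx" (3x3 intrinsics, pixels), "world_to_cam" (4x4, takes a point from world to camera coordinates); the wrist camera has in their place "hand_eye" (4x4, takes a point from camera to tool coordinates, whose origin is the TCP and whose axes are the flange's). Camera axes: x right, y down, z forward; pixel columns grow to the right and rows downward; lengths in m; the calibration is good to about 2 mm. A picture is of the moment at which its call begins: read the wrist's pose just before it. There is no depth.
- ctrl.finish_job(): hands the job in; it is judged then, once.
The state is a dict: "time_s": time; "q": joint angles; "qd": joint speeds; "joint_efforts": joint torques, N m; "tcp_pos": TCP position; "ee_rot": TCP orientation; "contact_force": force on the tool from outside, world axes, zero at the start; "wrist_torque": the same for the moment, N m; "gripper_width": finger opening in m; "gripper_force": force on a finger pad.
Only numpy, scipy, OpenCV 4.12 (cv2) and the standard library are available. Lean on these libraries where they do the work, as an engineer would, in place of code of your own. Each camera call takes 0.05 s, during which the arm holds its last target. There are 200 camera calls.

## Working session

There is one attempt and no reset: what is moved stays moved. The work goes in short steps, Python scripts to look and compute and a shell command to move; the robot and the scene stay as the last step left them, time stands still between calls to the robot, and variables do not carry over. Pictures are saved under pics/ and viewed, at most 10 in all, crops included, and the job is handed in when it is done.

```bash
mkdir -p pics
python3 - <<'E'
from workcell import ctrl
import cv2,numpy as np
np.set_printoptions(precision=4,suppress=True)
s=ctrl.observe();print(s['time_s'],s['tcp_pos'],s['ee_rot'],s['gripper_width'])
for n in("scene","side"):
    f=ctrl.grab_frame(n);cv2.imwrite(f"pics/{n}0.png",f["color"]);print(n,f["mtx"],f["world_to_cam"])
    np.savez(f"pics/{n}0.npz",**f)
E
```

```text
0.0 [ 0.2543 -0.5431  0.2215] [ 0.9761  0.2172 -0.0002 -0.001 ] 0.08749160097724663
scene [[474.2532   0.     320.8606]
 [  0.     474.2532 238.6313]
 [  0.       0.       1.    ]] [[-0.8724 -0.4888  0.0066  0.5829]
 [-0.2532  0.4402 -0.8615  0.1312]
 [ 0.4181 -0.7532 -0.5078  0.7153]
 [ 0.      0.      0.      1.    ]]
side [[544.5396   0.     314.3628]
 [  0.     544.5396 232.9193]
 [  0.       0.       1.    ]] [[-0.4569 -0.8893  0.0174  0.3696]
 [-0.7373  0.3677 -0.5667  0.4099]
 [ 0.4976 -0.2718 -0.8238  0.6372]
 [ 0.      0.      0.      1.    ]]
```

View pics/scene0.png

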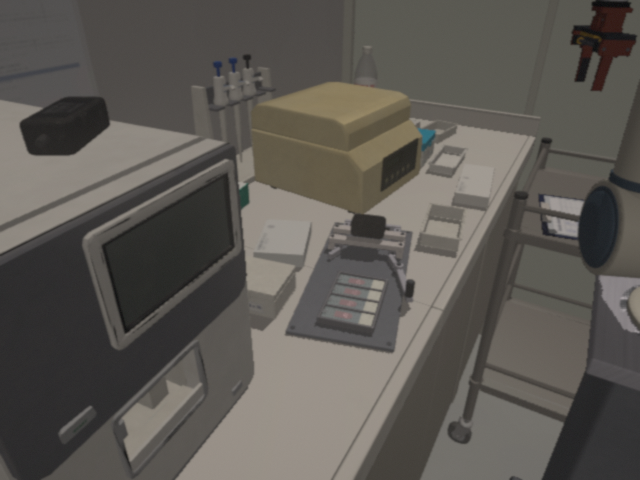

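View pics/side0.png

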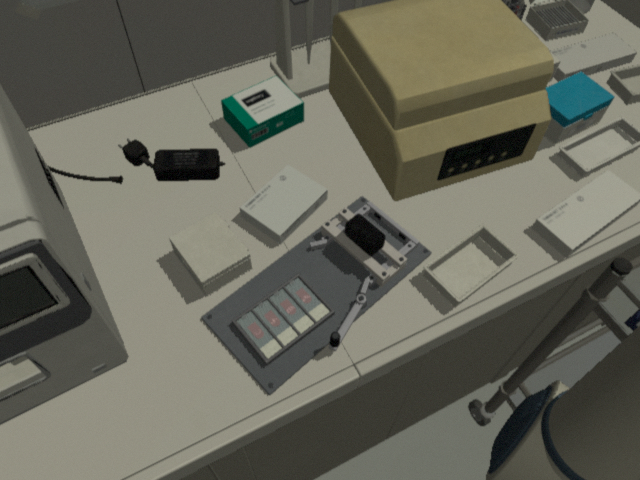

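The side view shows the whole job: plate corners near (203,318), (270,392), (430,252) and (362,197), carrier corners near (232,322), (297,278), (333,317) and (265,362), the knob near (335,340), and the pivot near (361,298). I'll take an enlarged crop next.

```bash
cat > h.py <<'E'
import numpy as np,cv2
from workcell import ctrl
np.set_printoptions(precision=4,suppress=True)
def cast(f,px,z,T=None):
    """pixels -> world points at height z; T = camera-to-world"""
    if T is None: T=np.linalg.inv(f["world_to_cam"])
    p=np.atleast_2d(np.array(px,float)); z=np.broadcast_to(z,len(p))
    d=np.c_[p,np.ones(len(p))]@np.linalg.inv(f["mtx"]).T@T[:3,:3].T
    c=T[:3,3]; return c+d*((z-c[2])/d[:,2])[:,None]
def proj(f,P):
    P=np.atleast_2d(P); W=f["world_to_cam"]; c=P@W[:3,:3].T+W[:3,3]; u=c@f["mtx"].T; return u[:,:2]/u[:,2:]
E
python3 - <<'E'
from h import *
f=np.load("pics/side0.npz")
c=f["color"][190:400,195:445]
cv2.imwrite("pics/c1.png",cv2.resize(c,None,fx=2.85,fy=2.85,interpolation=cv2.INTER_CUBIC))
# first estimate of stage from plate corners: A(-265,+80) B(-265,-80) C(82,-80) D(82,80)
P=cast(f,[(203,318),(270,392),(430,252),(362,197)],.006);print(P)
m=np.array([[-265,80],[-265,-80],[82,-80],[82,80]])/1000.
M,_=cv2.estimateAffinePartial2D(m,P[:,:2]);print(M,np.degrees(np.arctan2(M[1,0],M[0,0])),np.hypot(M[0,0],M[1,0]),P[:,:2]-(m@M[:,:2].T+M[:,2]))
C=cast(f,[(232,320),(297,277),(333,314),(267,356)],.018);print(C)
h=cv2.cvtColor(f["color"],cv2.COLOR_BGR2HSV)
for p in [(215,325),(350,330),(240,322),(285,310),(335,340),(360,299),(260,350),(200,250)]: print(p,h[p[1],p[0]],f["color"][p[1],p[0]])
E
```

```text
[[ 0.541   0.3247  0.006 ]
 [ 0.3942  0.282   0.006 ]
 [ 0.4863 -0.0459  0.006 ]
 [ 0.6344 -0.0036  0.006 ]]Traceback (most recent call last):
  File "<stdin>", line 8, in <module>
cv2.error: OpenCV(4.12.0) /io/opencv/modules/calib3d/src/ptsetreg.cpp:1108: error: (-215:Assertion failed) count >= 0 && to.checkVector(2) == count in function 'estimateAffinePartial2D'
```

View pics/c1.png

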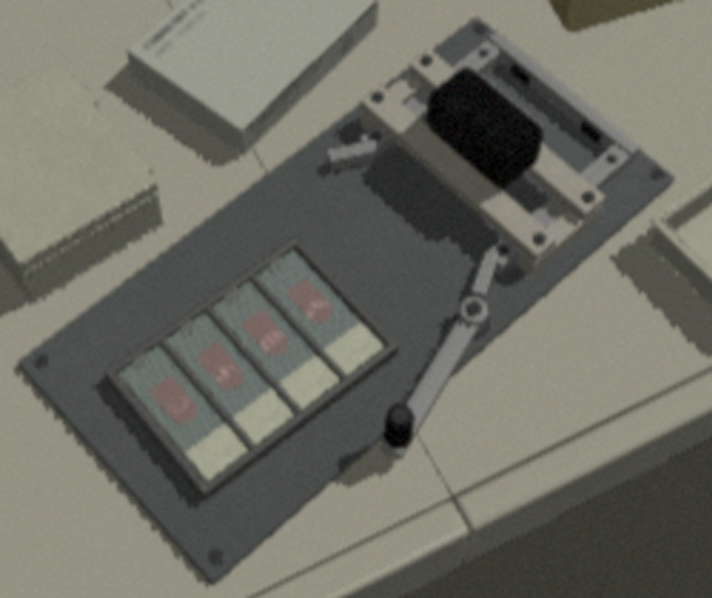

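The crop shows plate corners at (18,366), (212,583), (676,180) and (479,17), carrier top corners at (108,376), (293,245), (392,345) and (205,484), the hub at (474,309), and the knob top at (400,410). I'll turn these into positions.

Run:
```python
from h import *
f=np.load("pics/side0.npz"); g=lambda l:(np.array(l,float)+.5)/2.85-.5+[195,190]
P=cast(f,g([(18,366),(212,583),(676,180),(479,17)]),.006)[:,:2]
m=np.array([[-265,80],[-265,-80],[82,-80],[82,80]])/1000.
def rigid(a,b):
    from scipy.spatial.transform import Rotation as R
    z=np.zeros((len(a),1)); r,_=R.align_vectors(np.c_[b-b.mean(0),z],np.c_[a-a.mean(0),z]); t=r.as_euler('zyx')[0]
    A=np.array([[np.cos(t),-np.sin(t)],[np.sin(t),np.cos(t)]]); o=b.mean(0)-A@a.mean(0); return t,A,o,b-(a@A.T+o)
t,A,o,e=rigid(m,P);print("stage",np.degrees(t),o,"\n",e*1000)
st=lambda Q:(Q[:,:2]-o)@A
C=cast(f,g([(108,376),(293,245),(392,345),(205,484)]),.018)[:,:2]
c=np.array([[-64,43],[64,43],[64,-43],[-64,-43]])/1000.
print("carrier in stage",st(C)*1000); a,_,oc,e=rigid(c,st(C)); print(np.degrees(a),oc*1000,e*1000)
H=cast(f,g([(474,309)]),.020); print("hub",st(H)*1000)
K=cast(f,g([(400,412)]),.045); print("knob",st(K)*1000,K)
np.savez("stage.npz",A=A,o=o)
# check against scene cam: project corners, knob
s=np.load("pics/scene0.npz"); w=np.c_[m@A.T+o,[.006]*4]; im=s["color"].copy()
print(proj(s,w))
print("hub",proj(s,np.r_[A@[-.0715,-.066]+o,.02]),"knob",proj(s,K[0]))
```

```text
stage -74.40367193556587 [0.5381 0.0514] 
 [[-1.773  -0.6519]
 [ 2.0769 -0.6096]
 [ 0.4746  1.4263]
 [-0.7786 -0.1648]]
carrier in stage [[-236.1574   36.5995]
 [-114.1081   30.5584]
 [-115.9029  -48.9996]
 [-236.7214  -41.5332]]
-2.4774817422320936 [-175.7225   -5.8437] [[ 1.6465 -3.2831]
 [-4.1846 -3.7912]
 [-2.2619  2.5704]
 [ 4.8     4.5038]]
hub [[-69.9591 -63.6881]]
knob [[-148.3067  -86.6509]] [[0.4148 0.1709 0.045 ]]
[[285.3034 329.5601]
 [395.2093 348.3877]
 [413.3485 229.7164]
 [335.3505 220.3224]]
hub [[399.5286 264.0326]] knob [[409.5371 278.9559]]
```

```bash
python3 -m handwheel '[[0,0,-80.5,37.4,-31.4,0,0],[0,0,-80.5,37.4,-31.4,0,0],[0,0,-80.5,37.4,-31.4,0,0.2],[0,0,-80.5,37.4,-31.4,0,0.43],[0,0,-80.5,37.4,-31.4,0,0.43],[0,0,-80.5,37.4,-31.4,0,0.43],[0,0,-80.5,37.4,-31.4,0,0.43],[0,0,-80.5,37.4,-31.4,0,0.43]]' 10
```

```text
time_s: 1.1
tcp_pos: [0.4604, -0.0982, 0.2223]
ee_rot: [0.603, 0.798, 0.0, -0.0]
contact_force: [0.0, -0.1, -0.3]
gripper_width: 0.0501
gripper_force: 0.0
```

```bash
python3 -m handwheel '[[0,0,0,32.3,11.5,0,0.43],[0,0,0,32.3,11.5,0,0.43],[0,0,0,32.3,11.5,0,0.43],[0,0,0,32.3,11.5,0,0.43],[0,0,0,32.3,11.5,0,0.43],[0,0,0,32.3,11.5,0,0.43],[0,0,0,32.3,11.5,0,0.43]]'
python3 - <<'E'
from h import *
from scipy.spatial.transform import Rotation as R
s=ctrl.observe(); f=ctrl.grab_frame("wrist"); cv2.imwrite("pics/w1.png",f["color"])
T=np.eye(4);T[:3,:3]=R.from_quat(s["ee_rot"]).as_matrix();T[:3,3]=s["tcp_pos"];T=T@f["hand_eye"]
print(s["tcp_pos"],f["mtx"],"\n",T);np.savez("pics/w1.npz",T=T,**f)
f["world_to_cam"]=np.linalg.inv(T); z=np.load("stage.npz")
m=np.array([[-265,80],[-265,-80],[82,-80],[82,80]])/1000.;print(proj(f,np.c_[m@z["A"].T+z["o"],[.006]*4]))
E
```

```text
time_s: 1.98
tcp_pos: [0.4833, 0.2434, 0.2215]
ee_rot: [0.603, 0.798, -0.001, -0.001]
contact_force: [0.2, -0.4, 0.4]
gripper_width: 0.0504
gripper_force: 0.0
[0.4833 0.2434 0.2215] [[412.7108   0.     315.9304]
 [  0.     412.7108 237.9873]
 [  0.       0.       1.    ]] 
 [[ 0.9623  0.2618  0.0736  0.4633]
 [ 0.2719 -0.9242 -0.2681  0.3166]
 [-0.0022  0.278  -0.9606  0.384 ]
 [ 0.      0.      0.      1.    ]]
[[407.9719 131.2305]
 [227.5806 130.625 ]
 [245.0189 450.3585]
 [387.7811 450.9739]]
```

View pics/w1.png

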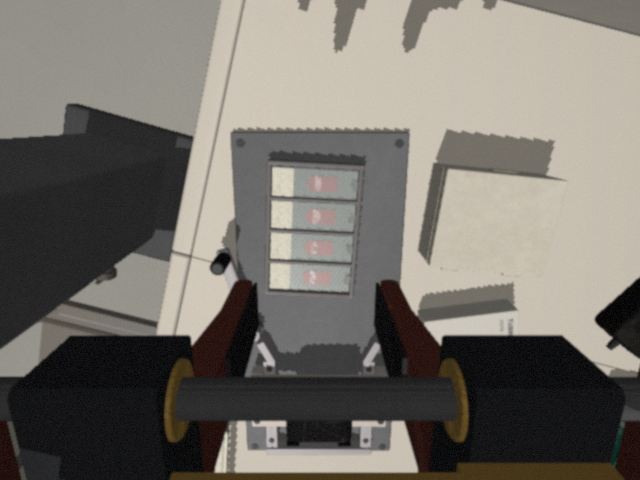

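The wrist view shows the plate's near corners at (232,131) and (409,131), the carrier at roughly (269,163) to (363,296), and the knob at (220,263). I'll enlarge the carrier area.

Run:
```python
import cv2
c=cv2.imread("pics/w1.png")[115:310,200:430]
cv2.imwrite("pics/c2.png",cv2.convertScaleAbs(cv2.resize(c,None,fx=3,fy=3,interpolation=cv2.INTER_CUBIC),alpha=1.4))
```

```text
(no output)
```

View pics/c2.png

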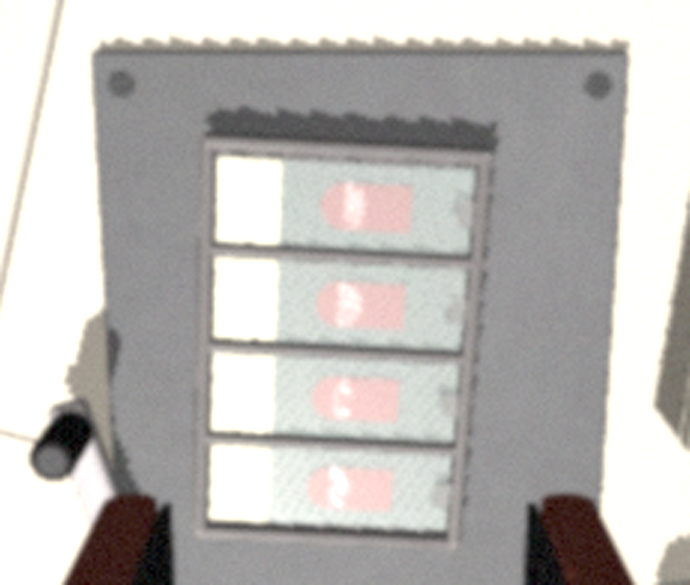

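Run:
```python
from h import *
f=dict(np.load("pics/w1.npz")); T=f["T"]; g=lambda l:(np.array(l,float)+.5)/3-.5+[200,115]
P=cast(f,g([(95,51),(626,51),(118,390),(606,390)]),.006,T); 
print("plate",P*1000, np.linalg.norm(P[0]-P[1]))
S=np.load("stage.npz");A,o=S["A"],S["o"];st=lambda Q:(Q[:,:2]-o)@A*1000
print("plate in old stage",st(P))
y=P[1]-P[0];print("stage y dir",np.degrees(np.arctan2(y[1],y[0])))
C=cast(f,g([(207,143),(493,153),(452,543),(198,532)]),.018,T);print("carrier",st(C))
for a,b in((0,1),(1,2),(2,3),(3,0)):
    d=C[b]-C[a];print(np.linalg.norm(d)*1000,np.degrees(np.arctan2(d[1],d[0]))+74.4)
print("tcp",st(np.atleast_2d(ctrl.observe()["tcp_pos"])), "knob",st(cast(f,g([(55,460)]),.045,T)))
```

```text
plate [[393.232  285.1301   6.    ]
 [544.3738 327.8498   6.    ]
 [423.0821 184.5279   6.    ]
 [573.0175 227.0057   6.    ]] 0.15706304281826594
plate in old stage [[-264.1153  -76.7174]
 [-264.6264   80.3448]
 [-159.1918  -75.0142]
 [-159.7943   80.8211]]
stage y dir 15.782769176025683
carrier [[-238.525   -42.9552]
 [-235.9155   40.7331]
 [-111.972    31.9957]
 [-115.4511  -49.3624]]
83.72893127550348 88.21035240613965
124.25110118276356 -4.03608081953125
81.43244309357914 -92.4522873306814
123.24061291694969 177.01618567508498
tcp [[-198.225    -1.2693]] knob [[-149.7904  -86.7606]]
```

```bash
python3 -m handwheel '[[0,0,0,6.8,-0.4,3,0.43],[0,0,0,6.8,-0.4,8,0.43],[0,0,0,6.8,-0.4,13,0.43],[0,0,0,6.8,-0.4,18,0.43],[0,0,0,6.8,-0.4,20.5,0.43],[0,0,0,6.8,-0.4,21.1,0.43],[0,0,0,6.8,-0.4,21.1,0.43]]'
python3 - <<'E'
from h import *
S=np.load("stage.npz");A,o=S["A"],S["o"]
print("tcp",(np.array(ctrl.observe()["tcp_pos"])[:2]-o)@A*1000)
cv2.imwrite("pics/w2.png",ctrl.grab_frame("wrist")["color"]);cv2.imwrite("pics/s2.png",cv2.resize(ctrl.grab_frame("side")["color"][190:400,195:445],None,fx=2.85,fy=2.85))
E
```

```text
time_s: 2.9
tcp_pos: [0.4625, 0.3053, 0.0125]
ee_rot: [0.605, 0.796, 0.0, 0.0]
contact_force: [0.0, -0.5, 0.6]
gripper_width: 0.0503
gripper_force: 0.0
tcp [-264.9068   -4.5817]
```

View pics/s2.png

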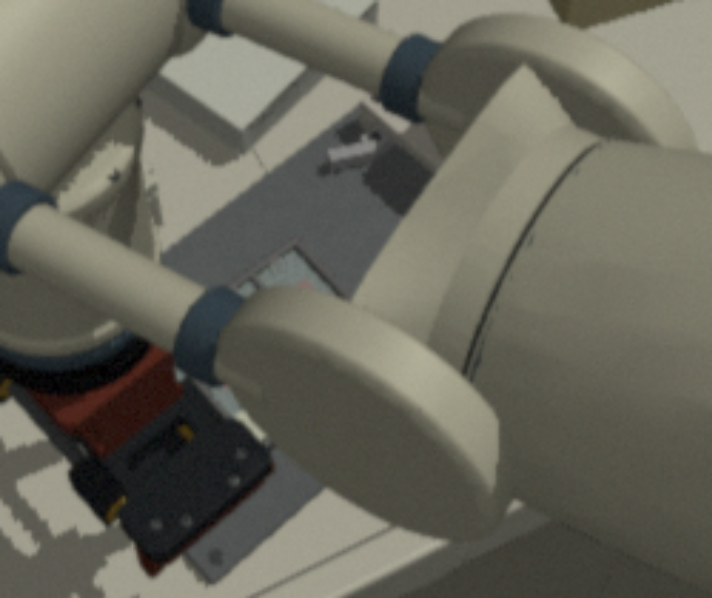

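```bash
python3 -m handwheel '[[0,0,0,-1.0,0,0,0.43],[0,0,0,-1.8,0,0,0.43],[0,0,0,-2.5,0,0,0.43],[0,0,0,-3.2,0.1,0,0.43],[0,0,0,-3.9,0.25,0,0.43],[0,0,0,-4.6,0.4,0,0.43],[0,0,0,-5.3,0.55,0,0.43],[0,0,0,-5.6,0.6,0,0.43]]'
python3 - <<'E'
from h import *
S=np.load("stage.npz");A,o=S["A"],S["o"]
print("tcp",(np.array(ctrl.observe()["tcp_pos"])[:2]-o)@A*1000)
cv2.imwrite("pics/w3.png",cv2.convertScaleAbs(ctrl.grab_frame("wrist")["color"],alpha=1.5))
E
```

```text
time_s: 4.0
tcp_pos: [0.4829, 0.2532, 0.0116]
ee_rot: [0.605, 0.796, -0.0, -0.0]
contact_force: [-0.9, 1.6, 1.1]
gripper_width: 0.0496
gripper_force: 0.8
tcp [-209.2368    1.0629]
```

View pics/w3.png

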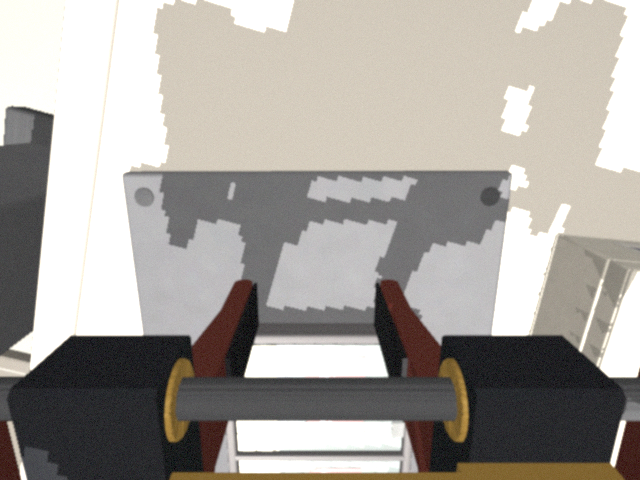

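The picture shows the carrier square against both fingertips and centred. The frame edges at columns 232 and 405 and the plate edges at 125 and 510 share a middle of about 318. I'll keep pushing.

```bash
python3 -m handwheel '[[0,0,0,-0.8,0,0,0.43],[0,0,0,-1.6,0,0,0.43],[0,0,0,-2.4,0,0,0.43],[0,0,0,-3.2,0,0,0.43],[0,0,0,-4.0,0,0,0.43],[0,0,0,-4.8,0,0,0.43],[0,0,0,-5.6,0,0,0.43],[0,0,0,-6.4,0,0,0.43]]'
```

```text
time_s: 5.05
tcp_pos: [0.5, 0.1914, 0.0115]
ee_rot: [0.605, 0.796, -0.0, -0.0]
contact_force: [0.2, 0.2, -0.4]
gripper_width: 0.05
gripper_force: 0.3
```

```bash
python3 -m handwheel '[[0,0,0,-0.8,0,0,0.43],[0,0,0,-1.6,0,0,0.43],[0,0,0,-2.4,0,0,0.43],[0,0,0,-3.2,0,0,0.43],[0,0,0,-4.0,0,0,0.43],[0,0,0,-4.8,0,0,0.43],[0,0,0,-5.2,0,0,0.43]]'
python3 - <<'E'
from h import *
S=np.load("stage.npz");A,o=S["A"],S["o"]
print("tcp",(np.array(ctrl.observe()["tcp_pos"])[:2]-o)@A*1000)
E
```

```text
time_s: 5.92
tcp_pos: [0.514, 0.1414, 0.0116]
ee_rot: [0.605, 0.796, 0.0, 0.0]
contact_force: [-0.8, 1.0, 0.1]
gripper_width: 0.0498
gripper_force: 0.3
tcp [-93.168    0.9518]
```

```bash
python3 -m handwheel '[[0,0,0,-0.3,0,0,0.43],[0,0,0,-0.6,0,0,0.43],[0,0,0,-0.9,0,0,0.43],[0,0,0,-1.2,0,0,0.43],[0,0,0,-1.5,0,0,0.43],[0,0,0,-1.5,0,0,0.43]]'
```

```text
time_s: 6.68
tcp_pos: [0.518, 0.1271, 0.0117]
ee_rot: [0.605, 0.796, -0.0, 0.0]
contact_force: [-0.1, 0.9, -0.6]
gripper_width: 0.05
gripper_force: 0.0
```

```bash
python3 -m handwheel '[[0,0,0,-0.1,0,0,0.43],[0,0,0,-0.2,0,0,0.43],[0,0,0,-0.2,0,0,0.43]]'
```

```text
time_s: 7.05
tcp_pos: [0.5185, 0.1256, 0.0117]
ee_rot: [0.605, 0.796, 0.0, 0.0]
contact_force: [-0.2, 1.1, -0.6]
gripper_width: 0.0503
gripper_force: 0.3
```

```bash
python3 -m handwheel '[[0,0,0,-0.1,0,0,0.43],[0,0,0,-0.2,0,0,0.43],[0,0,0,-0.2,0,0,0.43]]'
python3 - <<'E'
from h import *
S=np.load("stage.npz");A,o=S["A"],S["o"]
print("tcp",(np.array(ctrl.observe()["tcp_pos"])[:2]-o)@A*1000)
cv2.imwrite("pics/w4.png",cv2.convertScaleAbs(ctrl.grab_frame("wrist")["color"],alpha=1.5))
E
```

```text
time_s: 7.42
tcp_pos: [0.5189, 0.1241, 0.0117]
ee_rot: [0.605, 0.796, 0.0, -0.0]
contact_force: [-2.2, 4.5, 1.0]
gripper_width: 0.0501
gripper_force: 1.9
tcp [-75.2104   0.9817]
```

```bash
python3 -m handwheel '[[0,0,0,-0.1,0,0,0.43],[0,0,0,-0.2,0,0,0.43],[0,0,0,-0.2,0,0,0.43]]'; python3 -m handwheel '[[0,0,0,-0.1,0,0,0.43],[0,0,0,-0.2,0,0,0.43],[0,0,0,-0.2,0,0,0.43]]'
```

```text
time_s: 7.85
tcp_pos: [0.5188, 0.1239, 0.0118]
ee_rot: [0.604, 0.797, 0.001, -0.002]
contact_force: [-3.6, 10.0, 2.1]
gripper_width: 0.0498
gripper_force: 5.3
time_s: 8.22
tcp_pos: [0.5188, 0.1238, 0.0118]
ee_rot: [0.604, 0.797, 0.002, -0.003]
contact_force: [-4.3, 16.0, 2.7]
gripper_width: 0.0504
gripper_force: 8.3
```

```bash
python3 -m handwheel '[[0,0,0,1,0,0,0.43],[0,0,0,2,0,0,0.43],[0,0,0,3.0,0,-1,0.43],[0,0,0,3.0,0,-6,0.43],[0,0,0,3,0,-12,0.43],[0,0,0,3,0,-12,1],[0,0,0,3,0,-12,1],[0,0,0,3,0,-12,1]]'
python3 - <<'E'
from h import *
from scipy.spatial.transform import Rotation as R
S=np.load("stage.npz");A,o=S["A"],S["o"]
s=ctrl.observe();print("tcp",(np.array(s["tcp_pos"])[:2]-o)@A*1000,s["tcp_pos"],s["q"],s["gripper_width"])
f=ctrl.grab_frame("wrist"); cv2.imwrite("pics/w5.png",cv2.convertScaleAbs(f["color"],alpha=1.5))
T=np.eye(4);T[:3,:3]=R.from_quat(s["ee_rot"]).as_matrix();T[:3,3]=s["tcp_pos"];T=T@f["hand_eye"]
np.savez("pics/w5.npz",T=T,**f)
E
```

```text
time_s: 9.22
tcp_pos: [0.5111, 0.1485, 0.1299]
ee_rot: [0.605, 0.796, -0.001, -0.001]
contact_force: [0.5, 0.5, -0.4]
gripper_width: 0.0236
gripper_force: 0.0
tcp [-100.7957    0.0985] [0.5111 0.1485 0.1299] [ 0.2189 -0.0873  1.5732 -0.0001  1.6587 -0.0531] 0.023550464161168416
```

View pics/w5.png

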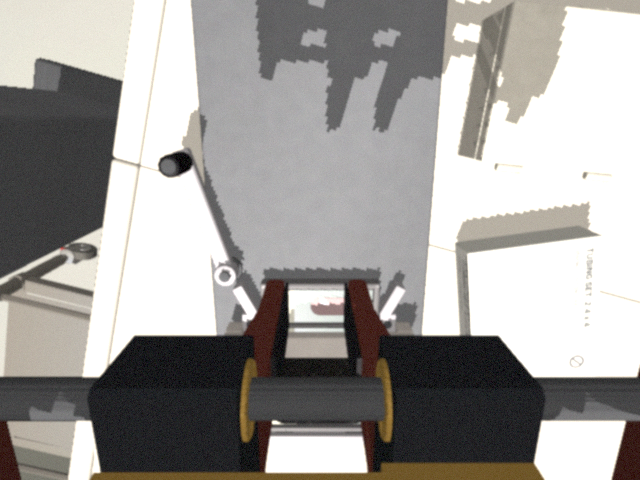

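The view shows the carrier under the bridge with its trailing edge near row 283 and square. The hub is at (225,273) and the knob top at (174,163).

Run:
```python
from h import *
f=dict(np.load("pics/w5.npz"));S=np.load("stage.npz");A,o=S["A"],S["o"]
st=lambda Q:(Q[:,:2]-o)@A*1000
h=st(cast(f,[(225,273)],.018,f["T"]));k=st(cast(f,[(172,164)],.045,f["T"]));print(h,k,k-h,np.linalg.norm(k-h),np.degrees(np.arctan2(-(k-h)[0,0],(k-h)[0,1])))
```

```text
[[-71.3735 -64.6097]] [[-150.8057  -85.4079]] [[-79.4322 -20.7982]] 82.10990459694113 104.67271971187867
```

```bash
python3 -m handwheel '[[0,0,-80,4.2,-11.8,0,1],[0,0,-80,4.2,-11.8,0,1],[0,0,-80,4.2,-11.8,0,1],[0,0,-80,4.2,-11.8,0,1],[0,0,-80,4.2,-11.8,0,1],[0,0,-80,4.2,-11.8,0,1],[0,0,-80,4.2,-11.8,0,1],[0,0,-80,4.2,-11.8,0,1]]'; python3 -m handwheel '[[0,0,-25,0,0,3,1],[0,0,-25,0,0,7,1],[0,0,-25,0,0,10,1],[0,0,-25,0,0,10.4,1],[0,0,-25,0,0,10.4,1]]'
cat > g.py <<'E'
from h import *
from scipy.spatial.transform import Rotation as R
S=np.load("stage.npz");A,o=S["A"],S["o"]; s=ctrl.observe()
p=(np.array(s["tcp_pos"])[:2]-o)@A*1000; x=R.from_quat(s["ee_rot"]).as_matrix()[:2,0]; xs=x@A
yaw=np.degrees(np.arctan2(-xs[1],-xs[0])); print("tcp",p,s["tcp_pos"][2],"push dir",yaw,"w",s["gripper_width"])
piv=np.array([-71.5,-65.3]); r=np.radians(yaw); R2=np.array([[np.cos(r),-np.sin(r)],[np.sin(r),np.cos(r)]])
for a in range(105,-1,-15):
    t=np.radians(a); n=np.array([np.cos(t),np.sin(t)]); q=piv+82*np.array([-np.sin(t),np.cos(t)])-17*n
    d=(q-p)@R2  # along push dir, along left of it ; tool x=-push, tool y: left
    print(a,"turn z",yaw-a,"x %.2f y %.2f cm"%(-d[0]/10,d[1]/10), q)
E
python3 g.py
```

```text
time_s: 10.28
tcp_pos: [0.3865, 0.1572, 0.1303]
ee_rot: [-0.051, 0.999, -0.0, -0.001]
contact_force: [-0.2, 0.4, -0.0]
gripper_width: 0.0006
gripper_force: 0.0
time_s: 10.9
tcp_pos: [0.387, 0.1574, 0.0279]
ee_rot: [-0.263, 0.965, -0.0, -0.0]
contact_force: [0.2, 0.6, 0.5]
gripper_width: 0.0003
gripper_force: 0.0
tcp [-142.7284 -117.0846] 0.02787533113409168 push dir 104.90913326385821 w 0.00030421853422044027
105 turn z -0.0908667361417912 x -1.46 y -0.02 cm [-146.306  -102.9439]
90 turn z 14.909133263858209 x -3.64 y 0.15 cm [-153.5  -82.3]
75 turn z 29.90913326385821 x -5.79 y -0.26 cm [-155.1058  -60.4976]
60 turn z 44.90913326385821 x -7.76 y -1.21 cm [-151.0141  -39.0224]
45 turn z 59.90913326385821 x -9.41 y -2.63 cm [-141.5036  -19.3381]
30 turn z 74.90913326385821 x -10.65 y -4.44 cm [-127.2224   -2.7859]
15 turn z 89.90913326385821 x -11.37 y -6.50 cm [-109.1439    9.506 ]
0 turn z 104.90913326385821 x -11.53 y -8.68 cm [-88.5  16.7]
```

```bash
python3 -m handwheel '[[0,0,0,-1.3,0,0,1],[0,0,7.5,-2.55,0.1,0,1],[0,0,15,-3.64,0.15,0,1],[0,0,22.5,-4.73,0,0,1],[0,0,30,-5.79,-0.26,0,1],[0,0,37.5,-6.8,-0.7,0,1],[0,0,45,-7.76,-1.21,0,1],[0,0,45,-7.76,-1.21,0,1]]'; python3 g.py
```

```text
time_s: 11.9
tcp_pos: [0.4612, 0.1867, 0.0292]
ee_rot: [0.125, 0.992, 0.0, 0.001]
contact_force: [0.5, 0.4, -0.4]
gripper_width: 0.0007
gripper_force: 0.0
tcp [-151.062   -37.7108] 0.0291910264900365 push dir 59.99474394512188 w 0.0006571821227580181
105 turn z -45.00525605487812 x 5.41 y -3.67 cm [-146.306  -102.9439]
90 turn z -30.005256054878117 x 3.98 y -2.02 cm [-153.5  -82.3]
75 turn z -15.005256054878117 x 2.18 y -0.79 cm [-155.1058  -60.4976]
60 turn z -0.005256054878117311 x 0.11 y -0.07 cm [-151.0141  -39.0224]
45 turn z 14.994743945121883 x -2.07 y 0.09 cm [-141.5036  -19.3381]
30 turn z 29.994743945121883 x -4.22 y -0.32 cm [-127.2224   -2.7859]
15 turn z 44.99474394512188 x -6.19 y -1.27 cm [-109.1439    9.506 ]
0 turn z 59.99474394512188 x -7.84 y -2.70 cm [-88.5  16.7]
```

```bash
python3 -m handwheel '[[0,0,7.5,-0.95,0.05,0,1],[0,0,15,-2.0,0.09,0,1],[0,0,22.5,-3.1,-0.1,0,1],[0,0,30,-4.15,-0.32,0,1],[0,0,37.5,-5.2,-0.75,0,1],[0,0,45,-6.1,-1.27,0,1],[0,0,45,-6.1,-1.27,0,1]]'; python3 g.py
python3 - <<'E'
from h import *
cv2.imwrite("pics/w6.png",cv2.convertScaleAbs(ctrl.grab_frame("wrist")["color"],alpha=1.5))
E
```

```text
time_s: 12.78
tcp_pos: [0.5163, 0.1588, 0.0285]
ee_rot: [0.495, 0.869, 0.0, 0.0]
contact_force: [-0.8, -0.1, 0.2]
gripper_width: 0.0004
gripper_force: 0.0
tcp [-109.3244    7.8556] 0.028500317042227292 push dir 15.121133832653856 w 0.00036197319067737463
105 turn z -89.87886616734615 x 6.46 y -9.73 cm [-146.306  -102.9439]
90 turn z -74.87886616734615 x 6.62 y -7.55 cm [-153.5  -82.3]
75 turn z -59.878866167346146 x 6.20 y -5.40 cm [-155.1058  -60.4976]
60 turn z -44.878866167346146 x 5.25 y -3.44 cm [-151.0141  -39.0224]
45 turn z -29.878866167346146 x 3.82 y -1.79 cm [-141.5036  -19.3381]
30 turn z -14.878866167346144 x 2.01 y -0.56 cm [-127.2224   -2.7859]
15 turn z 0.12113383265385558 x -0.06 y 0.15 cm [-109.1439    9.506 ]
0 turn z 15.121133832653856 x -2.24 y 0.31 cm [-88.5  16.7]
```

View pics/w6.png

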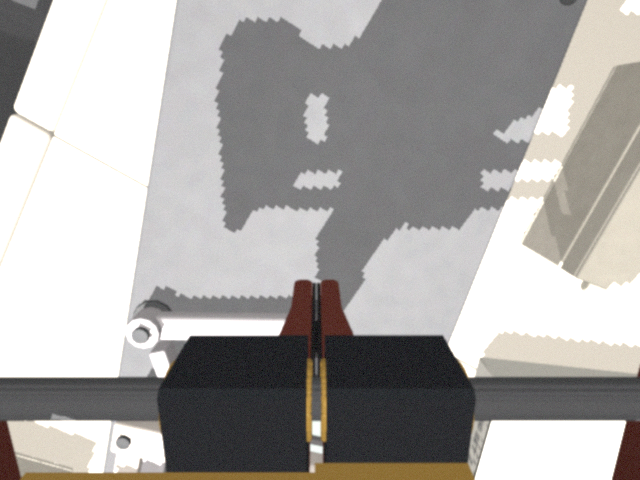

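The gate bar runs level from the hub at (143,333) to the fingers at row 325, so it is at about 15° and following. Next is the last stretch.

```bash
python3 -m handwheel '[[0,0,5,-0.7,0.15,0,1],[0,0,10,-1.3,0.25,0,1],[0,0,15,-1.8,0.3,0,1],[0,0,15,-2.1,0.3,0,1],[0,0,15,-2.1,0.3,0,1]]'; python3 g.py|head -1; python3 -m handwheel '[[0,0,0,-0.1,0,0,1],[0,0,0,-0.2,0,0,1],[0,0,0,-0.2,0,0,1]]'; python3 -m handwheel '[[0,0,0,-0.1,0,0,1],[0,0,0,-0.2,0,0,1],[0,0,0,-0.2,0,0,1]]'; python3 g.py|head -1
```

```text
time_s: 13.45
tcp_pos: [0.5291, 0.1425, 0.0279]
ee_rot: [0.603, 0.797, 0.0, 0.0]
contact_force: [-1.4, -0.5, 0.9]
gripper_width: 0.0003
gripper_force: 0.0
tcp [-90.2217  15.814 ] 0.027876317762153872 push dir 0.16784427789772313 w 0.0003404978077046894
time_s: 13.82
tcp_pos: [0.5293, 0.1418, 0.0278]
ee_rot: [0.604, 0.797, 0.001, -0.001]
contact_force: [-1.8, 4.9, 1.1]
gripper_width: 0.0003
gripper_force: 2.7
time_s: 14.2
tcp_pos: [0.5295, 0.1415, 0.0279]
ee_rot: [0.604, 0.797, 0.002, -0.002]
contact_force: [-4.0, 10.6, 1.8]
gripper_width: 0.0007
gripper_force: 5.5
tcp [-89.1891  15.8937] 0.027850789924060017 push dir 0.1217650716058944 w 0.0006578225238841357
```

```bash
python3 -m handwheel '[[0,0,0,1,0,0,1],[0,0,0,3,0,0,1],[0,0,0,5,0,-2,1],[0,0,0,8,0,-7,1],[0,0,0,10,0,-12,1],[0,0,0,10,0,-16,1],[0,0,0,10,0,-16,1],[0,0,0,10,0,-16,1]]'
python3 - <<'E'
from h import *
from scipy.spatial.transform import Rotation as R
s=ctrl.observe();f=ctrl.grab_frame("wrist")
T=np.eye(4);T[:3,:3]=R.from_quat(s["ee_rot"]).as_matrix();T[:3,3]=s["tcp_pos"];T=T@f["hand_eye"]
np.savez("pics/w7.npz",T=T,**f)
cv2.imwrite("pics/w7.png",cv2.convertScaleAbs(cv2.resize(f["color"][150:480,170:470],None,fx=1.8,fy=1.8,interpolation=cv2.INTER_CUBIC),alpha=1.5))
E
```

```text
time_s: 15.2
tcp_pos: [0.503, 0.2354, 0.1878]
ee_rot: [0.604, 0.797, 0.0, 0.0]
contact_force: [-0.7, 0.3, -0.4]
gripper_width: 0.0006
gripper_force: 0.0
```

View pics/w7.png

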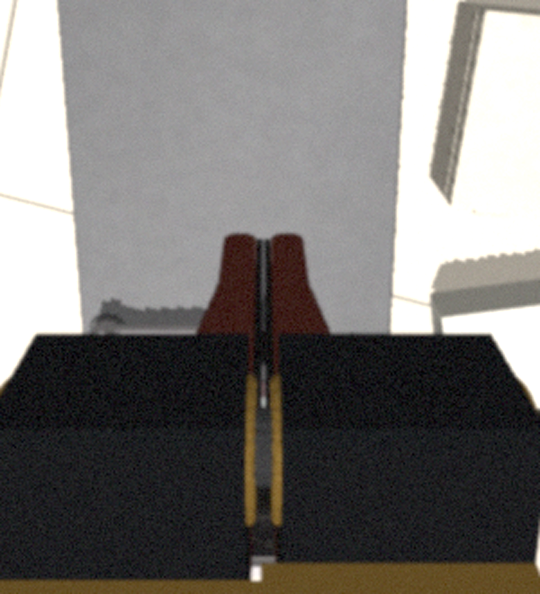

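The fingers hide the gate in this view. I'll retreat to the start area and check with the side camera by mask.

```bash
python3 -m handwheel '[[0,0,0,0,-2,-3.5,1],[0,0,0,-31,-13,-3.5,1],[0,0,0,-31,-13,-3.5,1],[0,0,0,-31,-13,-3.5,1],[0,0,0,-31,-13,-3.5,1],[0,0,0,-31,-13,-3.5,1],[0,0,0,-31,-13,-3.5,1],[0,0,0,-31,-13,-3.5,1]]' && python3 -m handwheel '[[0,0,80,-36,-31,0,1],[0,0,80,-36,-31,0,1],[0,0,80,-36,-31,0,1],[0,0,80,-36,-31,0,1],[0,0,80,-36,-31,0,1],[0,0,80,-36,-31,0,1],[0,0,80,-36,-31,0,1],[0,0,80,-36,-31,0,1]]'
python3 - <<'E'
from h import *
S=np.load("stage.npz");A,o=S["A"],S["o"];st=lambda Q:(Q[:,:2]-o)@A*1000
f=ctrl.grab_frame("side");g=cv2.cvtColor(f["color"],cv2.COLOR_BGR2GRAY);cv2.imwrite("pics/s8.png",f["color"])
w=lambda x,y,z:np.r_[A@[x/1e3,y/1e3]+o,z/1e3]
u=proj(f,[w(-71.5,16,31)])[0].astype(int);print("expected knob",u)
x0,y0=u-22;m=(g[y0:y0+44,x0:x0+44]<35).astype(np.uint8)
n,l,s,c=cv2.connectedComponentsWithStats(m)
for i in range(1,n):
    if s[i,4]>15: p=c[i]+[x0,y0];print(s[i],p,st(cast(f,[p],.031)))
# brightness profiles along stage x (bar top z 18) at several y
for y in(-45,-30,-15,30):
    xs=np.arange(-100,-40,2.);pp=proj(f,[w(x,y,18) for x in xs]).astype(np.float32)
    print(y,cv2.remap(g,pp[None,:,0],pp[None,:,1],1)[0])
E
```

```text
time_s: 16.25
tcp_pos: [0.461, -0.0989, 0.2214]
ee_rot: [0.606, 0.796, -0.0, -0.001]
contact_force: [0.5, 0.1, -0.0]
gripper_width: 0.0006
gripper_force: 0.0
time_s: 17.25
tcp_pos: [0.2601, -0.5294, 0.2214]
ee_rot: [0.976, 0.22, 0.0, -0.001]
contact_force: [0.7, 0.0, 0.0]
gripper_width: 0.0006
gripper_force: 0.0
expected knob [324 261]
[17 16  9 14 87] [322.8851 261.7816] [[-73.4484  16.8931]]
-45 [ 77  79  77  79  78  74  55  42  42  43  50  67  99 120 125 127 125 102
  76  72  71  72  65  55  49  48  52  68  89 112]
-30 [ 79  80  79  80  77  73  48  43  44  45  52  69 101 121 124 128 122  94
  52  73  87 127 157 158 157 158 159 159 159 154]
-15 [ 79  79  76  78  79  74  59  47  43  44  51  70 102 120 125 128 122  89
  60  73  80  97 111 112 112 109 105  99 101  99]
30 [ 77  76  76  75  78  77  78  76  78  78  79  78  73  54  43  39  23  14
  27  47  52  54  51  51  85 103  99  98  99  99]
```

```bash
python3 -c "
from workcell import ctrl
print(ctrl.finish_job())"
```

```text
the job is handed in; nothing more can be done
None
```

I pushed the carrier under the bridge until it stopped solidly at the end stop, then swung the gate shut. A side-camera check after the arm withdrew showed the gate bar within about 0.02 rad of square with the carrier right behind it, and I handed the job in at about 17 s of the 61 s allowed; the hand-in call returned no verdict.

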